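Queue the blank mugs for the press by size

ROBOT

A 6-joint arm with a two-finger parallel gripper is mounted at the origin on the work surface. World frame = base frame: x ahead of the robot, y to its left, z up, the work surface at z = 0. Lengths are in mm, angles in rad, forces in N, time in s.
With the tool pointing down it reaches from about 275 to 750 mm from the base axis. Payload 10.2 kg.
Tool frame: the origin (TCP) lies between the finger pads; the fingertips stand 14 mm ahead of it and the grasp point (between the pads) lies 5 mm behind it (tip_reach is the distance from the TCP to the fingertips, in mm); z points along the fingers, y is the line along which they close (so a half turn about z gives the same grasp; the last joint's range is limited). The gripper opens to 85 mm and grips with 20 to 120 N. Pads are 22 mm wide; open, the fingers measure 114 mm over their backs; the gripper's body (76 mm by 85 mm) begins 54 mm behind the grasp point. The pads swing forward as they close: fully open they stand 13 mm farther back than shut.
Start: joints at [0.905, 0.313, 1.498, -0, 1.331, -0.223], TCP at [224.96, 474.367, 245.294] pointing down, gripper open.
Joint ranges: [-2.94, 2.94], [-0.97, 2.17], [0.19, 2.56], [-1.23, 4.37], [0.02, 3.11], [-2.88, 2.88]. Speed limits (rad/s): [2.39, 2.39, 3.01, 3.14, 3.14, 3.14].

INTERFACE

Orientations are given as a unit quaternion [w, x, y, z].
In Python, from rig import * gives the robot as it stands.
- The arm moves only by the tool arm_command, never from a script. Its argument "steps" is a list that holds one entry, the list of rows, each a list of 7 numbers: the opening, from 0 (shut) to 1 (fully open), then the shift along the tool's x, y, z each as a share of 0.05 m, from -1 to 1, then the turn, a rotation vector about the tool's x, y, z each as a share of 0.15 rad, from -1 to 1. A call has 1 to 8 rows; each row shifts and turns the commanded pose from where the row before left it, along the tool's axes as they then stand; what a row does not reach is not made up. A row lasts 1/8 s, in which the tool goes at most 62.5 mm and 10.7 degrees, less where a joint would pass 70% of its speed; a pose out of reach is approached as far as the arm can. A call with a number of a shift or a turn outside -1 to 1 is refused whole. A call with a gripper value outside its range is refused whole. The fingers move at their own pace and stop on an object; "squeeze" is the grip in N (left out, the last holds). Time passes only in rows, so rows that do not move let the fingers close. It gives the time, the measured TCP pose, the force, the opening and the grip force at its end, in the units of the state.
- sense(): the state, without advancing time (a new reading comes with each control period).
- capture(name): name is "scene" or "top"; returns the picture (480x640x3 uint8, red, green, blue); there is no depth.
- get_calibration(name): a dict with "intrinsics" (3x3 intrinsics, pixels), "rvec" (rotation vector, rad) and "tvec" (3), from world to camera coordinates, as OpenCV has them. Camera axes: x right, y down, z forward; pixel columns grow to the right and rows downward; lengths in mm; the calibration is good to about 2 mm. A picture is of the moment at which its call begins. get_calibration takes no time and is no camera call.
- finish_job(): hands the job in; it is judged then, once.
The state is a dict: "time_s": time; "joints": joint angles; "dq": joint speeds; "tau": joint torques, N m; "eef_pos": TCP position; "ee_rot": TCP orientation; "force": force on the tool from outside, world axes, zero at the start; "wrist_torque": the same for the moment, N m; "grip_width": opening from 0.0 (shut) to 1.0 (fully open); "grip_force": force on a finger pad.
Only numpy, scipy, OpenCV 4.12 (cv2) and the standard library are available. Lean on these libraries where they do the work, as an engineer would, in place of code of your own. Each camera call takes 0.05 s, during which the arm holds its last target. There are 200 camera calls.

TASK

Get the four blank mugs ready for the mug press: stand them upright on the four cork pads, one in the middle of each pad, in order of size, with the smallest on the pad nearest the press and the largest on the pad farthest from it, so that the clamp only ever has to be opened out from one mug to the next. Set them down gently, do not drop or tip any, and leave the roll of tape where it lies.

Things in the scene. Friction and masses are not known exactly. Their poses are not given: they have to be found in the camera images.
- mug_smallest: The smallest of four plain white ceramic mugs: straight-sided, 46 mm across, 56 mm tall, wall 4 mm, about 90 g. Its one loop handle (9 mm thick) reaches 27 mm out from the wall on its own -x side. Starts upright on a 3 mm cardboard sheet near the robot, handle roughly towards the robot; can be gripped across the body from above. Origin: centre of its underside; z up its axis.
- mug_small: The second smallest of four plain white ceramic mugs: straight-sided, 53 mm across, 66 mm tall, wall 4 mm, about 130 g. Its one loop handle (9 mm thick) reaches 27 mm out from the wall on its own -x side. Starts upright on a 3 mm cardboard sheet near the robot, handle roughly towards the robot; can be gripped across the body from above. Origin: centre of its underside; z up its axis.
- mug_large: The second largest of four plain white ceramic mugs: straight-sided, 60 mm across, 76 mm tall, wall 4 mm, about 170 g. Its one loop handle (9 mm thick) reaches 27 mm out from the wall on its own -x side. Starts upright on a 3 mm cardboard sheet near the robot, handle roughly towards the robot; can be gripped across the body from above. Origin: centre of its underside; z up its axis.
- mug_largest: The largest of four plain white ceramic mugs: straight-sided, 66 mm across, 86 mm tall, wall 4 mm, about 220 g. Its one loop handle (9 mm thick) reaches 27 mm out from the wall on its own -x side. Starts upright on a 3 mm cardboard sheet near the robot, handle roughly towards the robot; can be gripped across the body from above. Origin: centre of its underside; z up its axis.
- pad_a: One of four identical fixed round cork pads, 84 mm across, 5 mm thick, in a straight row about 110 mm apart on a 3 mm black mat beyond the mugs: pad top 8 mm above the bench. Which name is where in the row changes every time. Origin: centre of its underside; z up.
- pad_b: One of four identical fixed round cork pads, 84 mm across, 5 mm thick, in a straight row about 110 mm apart on a 3 mm black mat beyond the mugs: pad top 8 mm above the bench. Which name is where in the row changes every time. Origin: centre of its underside; z up.
- pad_c: One of four identical fixed round cork pads, 84 mm across, 5 mm thick, in a straight row about 110 mm apart on a 3 mm black mat beyond the mugs: pad top 8 mm above the bench. Which name is where in the row changes every time. Origin: centre of its underside; z up.
- pad_d: One of four identical fixed round cork pads, 84 mm across, 5 mm thick, in a straight row about 110 mm apart on a 3 mm black mat beyond the mugs: pad top 8 mm above the bench. Which name is where in the row changes every time. Origin: centre of its underside; z up.
- press: The black mug press, a fixed machine 245 x 240 mm, 190 mm high (lever to 290 mm), with a white mug lying in its round heater. It stands past one end of the row of pads, to the robot's left or right (a grey tray of paper is on the other side). Origin: centre of its underside; z up, operator's side -x.
- tape_roll: A loose roll of amber heat tape lying flat, a ring 76 mm across, 19 mm high, with a 52 mm hole, off to one side of the mugs; not part of the job. Origin: centre of its underside; z up.
Things that resemble listed ones, but are neither listed nor needed, are in the scene too. What is shaped like the mug_small but green or yellow is not meant. Leave any blue or orange look-alike of the mug_smallest alone.

How it is judged (in metres and radians):
At the end, for the whole second after the job is handed in: Each mug rests upright and released on its own cork pad, axis within 14 mm of the pad's centre, base on the pad (8 mm up, +-3 mm). Each next larger mug is on the neighbouring pad (under 165 mm away); the smallest is under, the largest over 645 mm from the press's origin ((horizontal distance between mug_smallest and pad_a below 0.014 m or horizontal distance between mug_smallest and pad_b below 0.014 m or horizontal distance between mug_smallest and pad_c below 0.014 m or horizontal distance between mug_smallest and pad_d below 0.014 m) and angle between each of mug_smallest, mug_small, mug_large, mug_largest's own z axis and vertical below 0.08 rad and height (world z) of mug_smallest between 0.005 and 0.011 m and linear speed of each of mug_smallest, mug_small, mug_large, mug_largest below 0.02 m/s and angular speed of each of mug_smallest, mug_small, mug_large, mug_largest below 0.2 rad/s and contact force between the fingers and mug_smallest below 0.1 N and (horizontal distance between mug_small and pad_a below 0.014 m or horizontal distance between mug_small and pad_b below 0.014 m or horizontal distance between mug_small and pad_c below 0.014 m or horizontal distance between mug_small and pad_d below 0.014 m) and height (world z) of mug_small between 0.005 and 0.011 m and contact force between the fingers and mug_small below 0.1 N and (horizontal distance between mug_large and pad_a below 0.014 m or horizontal distance between mug_large and pad_b below 0.014 m or horizontal distance between mug_large and pad_c below 0.014 m or horizontal distance between mug_large and pad_d below 0.014 m) and height (world z) of mug_large between 0.005 and 0.011 m and contact force between the fingers and mug_large below 0.1 N and (horizontal distance between mug_largest and pad_a below 0.014 m or horizontal distance between mug_largest and pad_b below 0.014 m or horizontal distance between mug_largest and pad_c below 0.014 m or horizontal distance between mug_largest and pad_d below 0.014 m) and height (world z) of mug_largest between 0.005 and 0.011 m and contact force between the fingers and mug_largest below 0.1 N and horizontal distance between mug_smallest and mug_small below 0.165 m and horizontal distance between mug_small and mug_large below 0.165 m and horizontal distance between mug_large and mug_largest below 0.165 m and horizontal distance between mug_smallest and press below 0.645 m and horizontal distance between mug_largest and press above 0.645 m); the robot touches nothing.
It fails at once if a mug is tipped over (angle between any of mug_smallest, mug_small, mug_large, mug_largest's own z axis and vertical above 0.6 rad).
It fails at once if a mug is dropped (falls freely for more than about 2 cm) or thrown ((contact force between the fingers and mug_smallest below 0.05 N and linear speed of mug_smallest above 0.65 m/s) or (contact force between the fingers and mug_small below 0.05 N and linear speed of mug_small above 0.65 m/s) or (contact force between the fingers and mug_large below 0.05 N and linear speed of mug_large above 0.65 m/s) or (contact force between the fingers and mug_largest below 0.05 N and linear speed of mug_largest above 0.65 m/s)).
It fails at once if the roll of tape is moved by more than 2 cm (distance of tape_roll from where it was at the start of the episode above 0.02 m).
It also fails if it takes over 112 s, if anything falls off the work surface, if the arm or the gripper's body presses on something with over 40 N, if the wrist force passes 120 N, or if a joint passes its speed limit or range.

## Working session

There is one attempt and no reset: what is moved stays moved. The work goes in short steps, Python scripts to look and compute and a tool call to move; the robot and the scene stay as the last step left them, time stands still between calls to the robot, and variables do not carry over. Pictures are saved under pics/ and viewed, at most 14 in all, crops included, and the job is handed in when it is done.

Besides the shell and the picture viewer there is one more tool, called by a JSON object that holds its "op" and its "data", one argument or row to a line. arm_command: Moves the arm, as the interface text tells. Its arguments: {"type":"object","properties":{"steps":{"type":"array"},"squeeze":{"type":"number"}},"required":["steps"]}

```bash
mkdir -p pics; python3 - <<'E'
from rig import *
import cv2,numpy as np
for n in("scene","top"):
    im=capture(n); cv2.imwrite(f"pics/{n}0.png",im[:,:,::-1]); c=get_calibration(n)
    R=cv2.Rodrigues(np.array(c["rvec"],float))[0]; print(n,c["intrinsics"],(-R.T@np.array(c["tvec"]).ravel()).round(),R.round(3).tolist())
s=sense();print(s)
E
```

```text
scene [[454.19790845   0.         317.65980654]
 [  0.         454.19790845 245.09849935]
 [  0.           0.           1.        ]] [1007.  453. 1050.] [[-0.649, 0.76, 0.014], [0.616, 0.536, -0.577], [-0.447, -0.366, -0.816]]
top [[520.30507903   0.         316.82250756]
 [  0.         520.30507903 232.85060904]
 [  0.           0.           1.        ]] [ 126.    3. 1824.] [[0.017, -1.0, 0.006], [-0.983, -0.018, -0.181], [0.181, -0.003, -0.984]]
{'time_s': 0.1, 'joints': array([ 9.04574571e-01,  3.13369994e-01,  1.49833047e+00, -6.81962161e-06,
        1.33098833e+00, -2.23426813e-01]), 'dq': array([-0.00055867, -0.00291041, -0.00233776, -0.00036914,  0.00080608,
        0.00233837]), 'tau': array([ 1.96279638e-03, -4.12905622e+01, -2.60141677e+01, -2.16987009e-04,
        3.08582014e-03,  2.65085225e-05]), 'eef_pos': array([224.84246762, 474.19344052, 244.81613303]), 'ee_rot': array([-2.32844918e-04,  2.19592373e-01,  9.75591559e-01, -4.96160974e-04]), 'force': array([-0.33883224, -0.34468684,  0.5156402 ]), 'wrist_torque': array([ 0.041818  ,  0.00955979, -0.00286651]), 'grip_force': 0.0, 'grip_width': 0.998208879308198}
```

View pics/scene0.png

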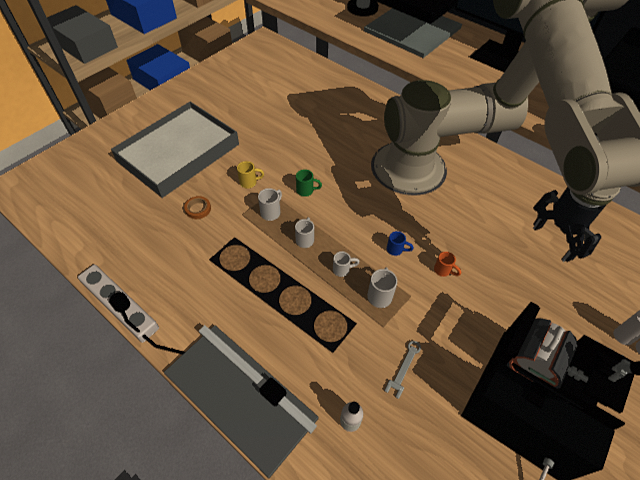

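View pics/top0.png

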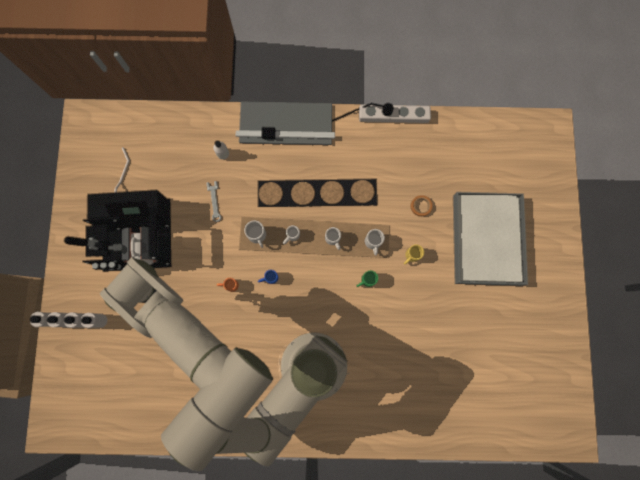

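The press is on the left (+y) end of the pad row: pads at top-view (270,193), (303,193), (332,192), (362,191) and mugs at (255,231), (292,233), (333,236), (375,240). The tape is at (422,206), with coloured decoys on the robot side.

```bash
cat > h.py <<'E'
import cv2,numpy as np
from rig import *
def cam(n):
    c=get_calibration(n); return np.array(c["intrinsics"]),np.array(c["rvec"],float),np.array(c["tvec"],float).ravel()
def ray(n,uv,z):
    K,r,t=cam(n); R=cv2.Rodrigues(r)[0]; o=-R.T@t
    d=R.T@np.linalg.inv(K)@np.array([uv[0],uv[1],1.]); return (o+d*(z-o[2])/d[2])[:2]
def proj(n,p):
    K,r,t=cam(n); return cv2.projectPoints(np.array(p,float).reshape(-1,1,3),r,t,K,None)[0].reshape(-1,2)
def blobs(mask,amin,roi):
    m=np.zeros_like(mask); x,y,w,h=roi; m[y:y+h,x:x+w]=mask[y:y+h,x:x+w]
    return [c for c in cv2.findContours(m,cv2.RETR_EXTERNAL,cv2.CHAIN_APPROX_NONE)[0] if cv2.contourArea(c)>amin]
ROI={"top":(235,170,165,90),"scene":(205,170,215,190)}
def masks(im):
    hsv=cv2.cvtColor(im,cv2.COLOR_RGB2HSV); H,S,V=cv2.split(hsv)
    mug=((S<60)&(V>75)).astype(np.uint8)*255
    cork=((S>70)&(V>85)).astype(np.uint8)*255
    return mug,cork
E
python3 - <<'E'
from h import *
for n in("top","scene"):
    im=cv2.imread(f"pics/{n}0.png")[:,:,::-1].copy(); mug,cork=masks(im)
    x,y,w,h=ROI[n]; s=4 if n=="top" else 3
    big=cv2.resize(im[y:y+h,x:x+w],None,fx=s,fy=s,interpolation=cv2.INTER_CUBIC)[:,:,::-1].copy()
    for c in blobs(mug,80,ROI[n]):
        f=np.zeros(mug.shape,np.uint8); cv2.drawContours(f,[c],-1,255,-1)
        f=cv2.morphologyEx(f,cv2.MORPH_OPEN,cv2.getStructuringElement(2,(9,9) if n=="top" else (11,11)))
        for b in blobs(f,60,ROI[n]):
            (u,v),(a,d),g=cv2.minAreaRect(b); ce=cv2.boundingRect(b)
            print(n,"mug",round(u,1),round(v,1),round(a,1),round(d,1),cv2.contourArea(b),[ray(n,(u,v),3+q/2).round(1).tolist() for q in(56,66,76,86)])
            cv2.drawContours(big,[((b-[x,y])*s+s//2)],-1,(0,0,255),1)
    for c in blobs(cork,120 if n=="top" else 200,ROI[n]):
        if len(c)<6: continue
        (u,v),(a,d),g=cv2.fitEllipse(c); 
        if d<60: print(n,"pad",round(u,1),round(v,1),round(a,1),round(d,1),ray(n,(u,v),8).round(1)); cv2.drawContours(big,[((c-[x,y])*s+s//2)],-1,(0,255,0),1)
    cv2.imwrite(f"pics/{n}1.png",big)
E
```

```text
top mug 373.8 238.8 17.7 19.8 276.5 [[438.3, -202.7], [437.4, -202.1], [436.5, -201.5], [435.6, -200.9]]
top mug 332.5 235.5 17.0 15.0 198.0 [[447.2, -58.2], [446.3, -58.0], [445.4, -57.8], [444.5, -57.7]]
top mug 292.5 233.0 14.0 13.0 143.0 [[453.5, 82.1], [452.6, 81.9], [451.7, 81.6], [450.8, 81.4]]
top mug 254.8 231.6 22.4 18.8 326.5 [[456.1, 214.2], [455.2, 213.6], [454.2, 213.0], [453.3, 212.4]]
scene mug 383.5 288.0 38.0 25.0 699.5 [[440.8, 212.3], [443.6, 213.5], [446.3, 214.6], [449.1, 215.8]]
scene mug 341.7 262.7 20.4 20.6 303.0 [[451.0, 82.0], [453.7, 83.8], [456.5, 85.6], [459.2, 87.4]]
scene mug 304.0 233.0 28.0 18.0 388.0 [[442.9, -59.8], [445.7, -57.3], [448.4, -54.7], [451.2, -52.2]]
scene mug 269.5 204.5 31.0 21.0 510.0 [[431.3, -204.9], [434.1, -201.6], [436.9, -198.4], [439.7, -195.2]]
scene pad 410.0 203.7 19.0 35.3 [137.6  96.4]
```

View pics/top1.png

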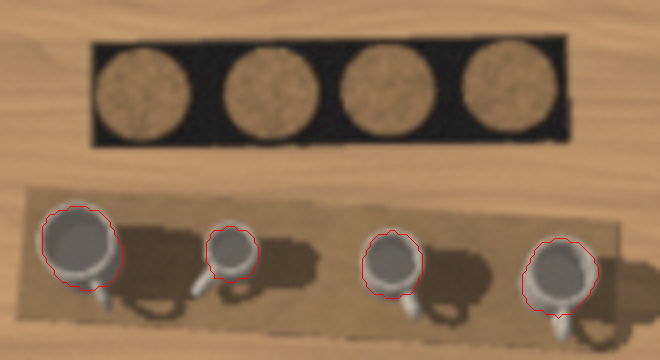

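View pics/scene1.png

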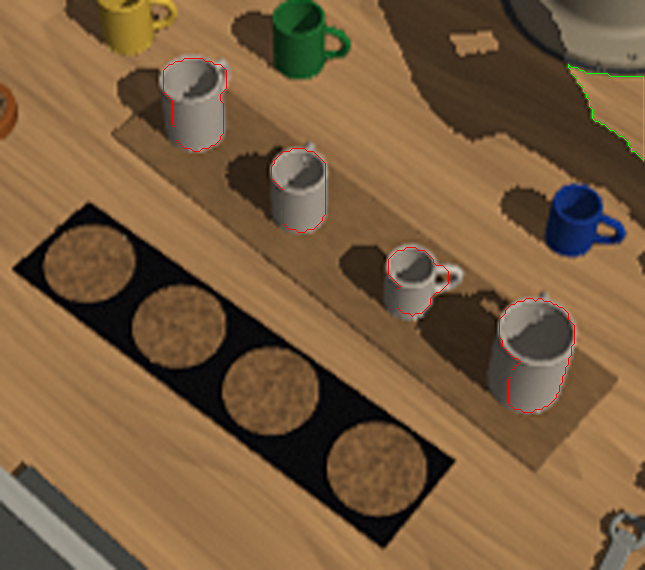

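The scene crop shows, from +y to −y: largest, smallest, small, large. Their rims in the top crop are at (77,241), (233,248), (392,260) and (562,271). Next I measure the rims and pads on their planes.

```bash
cat >> h.py <<'E'
def go(x,y,z,yaw=0):
    "shares to reach world x,y,z with tool y-axis at 90deg+yaw (world, rad)"
    from scipy.spatial.transform import Rotation as T
    s=sense(); q=s["ee_rot"]; R=T.from_quat([q[1],q[2],q[3],q[0]])
    d=R.inv().apply(np.array([x,y,z])-s["eef_pos"])/50
    w=(R.inv()*(T.from_euler('z',yaw)*T.from_quat([0,1,0,0]))).as_rotvec()
    if np.linalg.norm(w)>1.6: w=(R.inv()*(T.from_euler('z',yaw+np.pi)*T.from_quat([0,1,0,0]))).as_rotvec()
    print("pos",s["eef_pos"].round(1),"shift",d.round(2),"turn",(w/.15).round(2),"F",s["force"].round(1),"w",round(s["grip_width"],3),s["grip_force"],s["time_s"])
E
python3 - <<'E'
from h import *
for nm,c,hh in(("largest",(77.5,241),86),("smallest",(233,248),56),("small",(392,260),66),("large",(562,271),76)):
    print(nm,ray("top",(c[0]/4+234.5,c[1]/4+169.5),3+hh).round(1))
for n in("top","scene"):
    im=cv2.imread(f"pics/{n}0.png")[:,:,::-1]; V=im.max(2)
    roi=(250,172,135,40) if n=="top" else (203,230,160,125)
    mat=max(blobs((V<70).astype(np.uint8)*255,300,roi),key=cv2.contourArea)
    f=np.zeros(V.shape,np.uint8); cv2.drawContours(f,[cv2.convexHull(mat)],-1,255,-1); f=cv2.erode(f,None)
    for c in blobs(((V>=60)&(f>0)).astype(np.uint8)*255,120,(0,0,640,480)):
        (u,v),(a,d),g=cv2.fitEllipse(cv2.convexHull(c)); print(n,"pad",round(u,1),round(v,1),round(a,1),round(d,1),ray(n,(u,v),8).round(1))
go(457,213,130,0.4)
E
```

```text
largest [451.7 210.8]
smallest [453.7  80.1]
small [443.8 -56.8]
large [ 435.2 -201.4]
top pad 270.0 193.2 23.5 24.3 [601.8 167.6]
top pad 331.5 192.0 23.8 24.1 [610.3 -53.6]
top pad 302.3 192.8 23.5 24.2 [605.3  51.5]
top pad 361.9 191.1 23.5 24.2 [ 615.7 -163. ]
scene pad 330.1 325.8 31.2 33.2 [604.1 169.4]
scene pad 294.8 299.8 29.2 32.0 [607.5  53.7]
scene pad 264.2 278.4 27.5 31.2 [612.9 -51.1]
scene pad 234.3 257.3 25.6 30.8 [ 618.5 -160.3]
pos [224.8 474.2 244.8] shift [-6.43 -2.73  2.3 ] turn [-0.01 -0.   -5.62] F [-0.3 -0.3  0.5] w 0.998 0.0 0.1
```

{"op": "arm_command", "data": {
  "steps": [
    [[1,-0.8,-0.34,0.1,0,0,0],[1,-0.8,-0.34,0.1,0,0,0],[1,-0.8,-0.34,0.1,0,0,0],[1,-0.8,-0.34,0.1,0,0,0],[1,-0.8,-0.34,0.1,0,0,0],[1,-0.8,-0.34,0.1,0,0,0],[1,-0.8,-0.34,0.1,0,0,0],[1,-0.8,-0.34,0.1,0,0,0]]
  ],
  "squeeze": 45
}}

```text
time_s: 1.1
eef_pos: [456.5, 213.2, 204.9]
ee_rot: [-0.0, 0.22, 0.976, -0.0]
force: [-0.7, 0.8, 0.4]
grip_width: 1.0
grip_force: 0.0
```

{"op": "arm_command", "data": {
  "steps": [
    [[1,0,0,0,0,0,-0.94],[1,0,0,0,0,0,-0.94],[1,0,0,0,0,0,-0.94],[1,0,0,0,0,0,-0.94],[1,0,0,0,0,0,-0.94],[1,0,0,0,0,0,-0.94],[1,0,0,0,0,0,0]]
  ]
}}

```text
time_s: 1.98
eef_pos: [455.7, 214.3, 205.1]
ee_rot: [-0.0, -0.2, 0.98, -0.0]
force: [-0.5, -0.3, -0.7]
grip_width: 1.007
grip_force: 0.0
```

```bash
python3 -c "
from h import *
go(452,212,69,.4)"
```

```text
pos [455.7 214.3 205.1] shift [ 0.08 -0.01  2.72] turn [ 0.   -0.    0.01] F [-0.5 -0.3 -0.7] w 1.007 0.0 1.975
```

{"op": "arm_command", "data": {
  "steps": [
    [[1,0.08,-0.01,0.7,0,0,0],[1,0,0,0.7,0,0,0],[1,0,0,0.6,0,0,0],[1,0,0,0.4,0,0,0],[1,0,0,0.32,0,0,0],[1,0,0,0,0,0,0]]
  ]
}}

```text
time_s: 2.72
eef_pos: [451.9, 212.2, 68.6]
ee_rot: [-0.001, -0.2, 0.98, -0.0]
force: [0.7, 0.3, 0.6]
grip_width: 0.997
grip_force: 0.0
```

{"op": "arm_command", "data": {
  "steps": [
    [[0.5,0,0,0,0,0,0],[0.5,0,0,0,0,0,0],[0.5,0,0,0,0,0,0],[0.5,0,0,0,0,0,0],[0.5,0,0,0,0,0,0],[0.5,0,0,0,0,0,0]]
  ]
}}

```text
time_s: 3.48
eef_pos: [453.0, 212.5, 70.5]
ee_rot: [0.001, -0.2, 0.98, 0.0]
force: [-1.5, -1.3, 5.0]
grip_width: 0.767
grip_force: 49.9
```

{"op": "arm_command", "data": {
  "steps": [
    [[0.5,0,0,-0.2,0,0,0],[0.5,0,0,-0.4,0,0,0],[0.5,0,0,-0.6,0,0,0],[0.5,0,0,-0.6,0,0,0],[0.5,0,0,0,0,0,0.67],[0.5,0,0,0,0,0,0.67],[0.5,0,0,0,0,0,0.67],[0.5,0,0,0,0,0,0.67]]
  ]
}}

```text
time_s: 4.47
eef_pos: [452.3, 212.3, 160.0]
ee_rot: [0.0, 0.001, 1.0, 0.0]
force: [1.1, -0.8, -1.5]
grip_width: 0.769
grip_force: 50.6
```

```bash
python3 -c "
from h import *
go(617,-161.7,74,0)
im=capture('scene');cv2.imwrite('pics/s2.png',cv2.resize(im[150:370,180:440],None,fx=2.5,fy=2.5)[:,:,::-1])"
```

```text
pos [452.3 212.3 160. ] shift [-3.31 -7.47  1.72] turn [ 0.    0.   -0.02] F [ 1.1 -0.8 -1.5] w 0.769 50.60123506933451 4.475
```

View pics/s2.png

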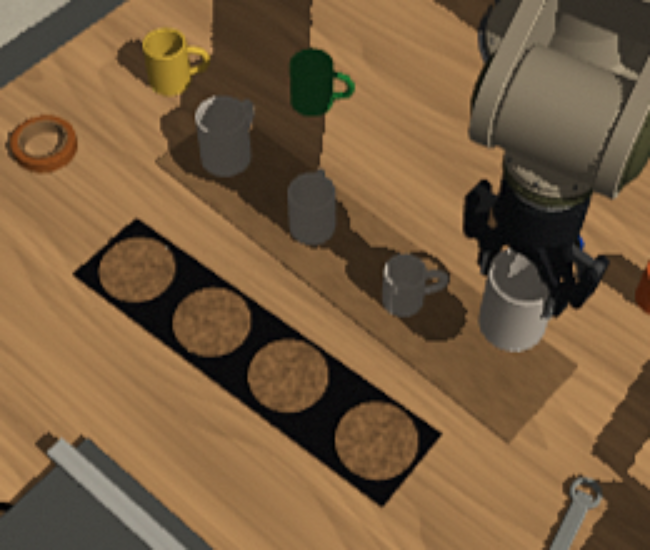

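The largest mug is held upright, clear of the sheet. Pads and tape are undisturbed.

{"op": "arm_command", "data": {
  "steps": [
    [[0.5,-0.5,0,0,0,0,0],[0.5,-0.7,0,0,0,0,0],[0.5,-0.7,-0.5,0,0,0,0],[0.5,-0.7,-0.7,0,0,0,0],[0.5,-0.7,-0.7,0,0,0,0],[0.5,0,-0.7,0,0,0,0],[0.5,0,-0.7,0,0,0,0],[0.5,0,-0.7,0,0,0,0]]
  ]
}}

```text
time_s: 5.52
eef_pos: [617.5, 11.4, 159.7]
ee_rot: [0.0, -0.001, 1.0, -0.0]
force: [0.9, -0.6, -2.3]
grip_width: 0.765
grip_force: 50.7
```

{"op": "arm_command", "data": {
  "steps": [
    [[0.5,0,-0.7,0,0,0,0],[0.5,0,-0.7,0,0,0,0],[0.5,0,-0.7,0,0,0,0],[0.5,0,-0.6,0,0,0,0],[0.5,0,-0.5,0,0,0,0],[0.5,0,-0.3,0,0,0,0],[0.5,0,0,0,0,0,0],[0.5,0,0,0,0,0,0]]
  ]
}}

```text
time_s: 6.52
eef_pos: [617.9, -161.5, 159.3]
ee_rot: [-0.0, -0.001, 1.0, 0.0]
force: [-0.4, 0.3, -1.1]
grip_width: 0.767
grip_force: 50.7
```

```bash
python3 -c "
from h import *
go(617,-161.7,80,0)"
```

```text
pos [ 617.9 -161.5  159.3] shift [ 0.02 -0.    1.59] turn [ 0.   -0.    0.01] F [-0.4  0.3 -1.1] w 0.767 50.72965856641531 6.525
```

{"op": "arm_command", "data": {
  "steps": [
    [[0.5,0,0,0.5,0,0,0],[0.5,0,0,0.5,0,0,0],[0.5,0,0,0.3,0,0,0],[0.5,0,0,0.2,0,0,0],[0.5,0,0,0.08,0,0,0],[0.5,0,0,0.04,0,0,0],[0.5,0,0,0,0,0,0]]
  ]
}}

```text
time_s: 7.4
eef_pos: [618.0, -162.5, 78.7]
ee_rot: [0.0, -0.001, 1.0, -0.0]
force: [-0.1, 1.6, -1.6]
grip_width: 0.771
grip_force: 50.7
```

{"op": "arm_command", "data": {
  "steps": [
    [[0.5,0,0,0.03,0,0,0],[0.5,0,0,0,0,0,0]]
  ]
}}

```text
time_s: 7.65
eef_pos: [617.8, -162.5, 76.9]
ee_rot: [0.0, -0.001, 1.0, -0.0]
force: [0.2, -1.0, -0.8]
grip_width: 0.769
grip_force: 50.7
```

{"op": "arm_command", "data": {
  "steps": [
    [[0.5,0,0,0.03,0,0,0],[0.5,0,0,0,0,0,0]]
  ]
}}

```text
time_s: 7.9
eef_pos: [617.9, -162.6, 75.6]
ee_rot: [0.0, -0.001, 1.0, -0.0]
force: [-1.3, 0.3, 0.8]
grip_width: 0.77
grip_force: 50.9
```

{"op": "arm_command", "data": {
  "steps": [
    [[0.5,0,0,0.03,0,0,0],[0.5,0,0,0,0,0,0]]
  ]
}}

```text
time_s: 8.15
eef_pos: [618.1, -162.6, 75.6]
ee_rot: [0.001, -0.001, 1.0, -0.0]
force: [-4.4, 1.2, 12.8]
grip_width: 0.775
grip_force: 51.8
```

Contact came at the predicted height, so I'll release, rise, and go over to the large mug.

{"op": "arm_command", "data": {
  "steps": [
    [[1,0,0,0,0,0,0],[1,0,0,0,0,0,0],[1,0,0,0,0,0,0],[1,0,0,0,0,0,0],[1,0,0,-0.4,0,0,0],[1,0,0,-0.6,0,0,0],[1,0,0,-0.7,0,0,0],[1,0,0,-0.5,0,0,0]]
  ]
}}

```text
time_s: 9.15
eef_pos: [618.0, -162.5, 185.4]
ee_rot: [0.001, -0.001, 1.0, -0.0]
force: [0.5, 0.3, -0.3]
grip_width: 1.003
grip_force: 0.0
```

{"op": "arm_command", "data": {
  "steps": [
    [[1,0.4,0,0,0,0,0],[1,0.6,-0.1,0,0,0,0],[1,0.7,-0.2,0,0,0,0],[1,0.7,-0.2,0,0,0,0],[1,0.7,-0.2,0,0,0,0],[1,0.5,-0.08,0,0,0,0],[1,0,0,0,0,0,0],[1,0,0,0,0,0,0]]
  ]
}}

```text
time_s: 10.15
eef_pos: [438.4, -201.7, 184.0]
ee_rot: [0.0, -0.001, 1.0, -0.0]
force: [0.6, 0.5, 0.7]
grip_width: 0.999
grip_force: 0.0
```

```bash
python3 -c "
from h import *
go(436,-201.5,60,0)
im=capture('scene');cv2.imwrite('pics/s3.png',cv2.resize(im[150:370,180:440],None,fx=2.5,fy=2.5)[:,:,::-1])"
```

```text
pos [ 438.4 -201.7  184. ] shift [0.05 0.   2.48] turn [-0.    0.    0.01] F [0.6 0.5 0.7] w 0.999 0.0 10.15
```

View pics/s3.png

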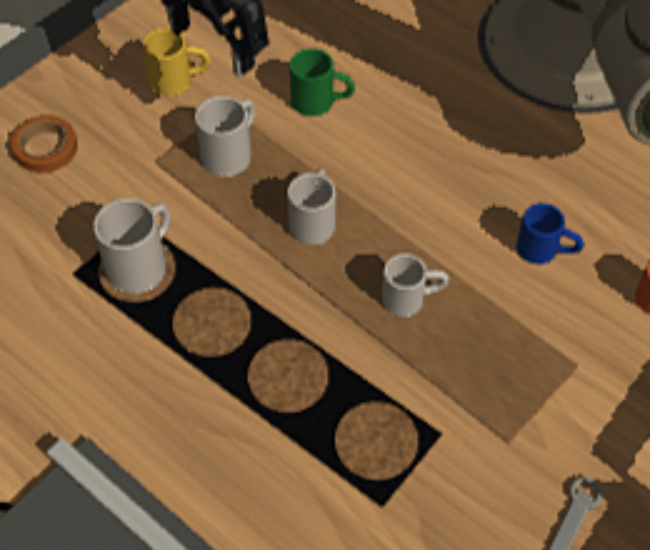

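The largest mug stands on pad 4 at (135,250), well centred. The gripper is above the large mug at (225,135).

{"op": "arm_command", "data": {
  "steps": [
    [[1,0.05,0,0.6,0,0,0],[1,0,0,0.6,0,0,0],[1,0,0,0.5,0,0,0],[1,0,0,0.4,0,0,0],[1,0,0,0.38,0,0,0],[1,0,0,0,0,0,0]]
  ]
}}

```text
time_s: 10.95
eef_pos: [435.3, -201.1, 58.7]
ee_rot: [-0.001, -0.001, 1.0, 0.001]
force: [-0.6, -0.6, -0.0]
grip_width: 1.0
grip_force: 0.0
```

{"op": "arm_command", "data": {
  "steps": [
    [[0.4,0,0,0,0,0,0],[0.4,0,0,0,0,0,0],[0.4,0,0,0,0,0,0],[0.4,0,0,0,0,0,0],[0.4,0,0,0,0,0,0],[0.4,0,0,0,0,0,0]]
  ]
}}

```text
time_s: 11.7
eef_pos: [436.0, -201.9, 61.0]
ee_rot: [0.001, -0.001, 1.0, -0.001]
force: [-0.2, 1.6, 4.6]
grip_width: 0.697
grip_force: 48.6
```

{"op": "arm_command", "data": {
  "steps": [
    [[0.4,0,0,-0.2,0,0,0],[0.4,0,0,-0.4,0,0,0],[0.4,0,0,-0.6,0,0,0],[0.4,0,0,-0.6,0,0,0],[0.4,0,0,-0.6,0,0,0],[0.4,0,0,-0.3,0,0,0],[0.4,0,0,0,0,0,0],[0.4,0,0,0,0,0,0]]
  ]
}}

```text
time_s: 12.7
eef_pos: [434.9, -201.4, 193.8]
ee_rot: [-0.001, -0.001, 1.0, 0.001]
force: [-0.1, 0.1, -2.0]
grip_width: 0.695
grip_force: 48.8
```

```bash
python3 -c "
from h import *
go(611.6,-52.4,180,0)"
```

```text
pos [ 434.9 -201.4  193.8] shift [-3.54  2.98  0.27] turn [ 0.01 -0.01  0.01] F [-0.1  0.1 -2. ] w 0.695 48.819810301065445 12.7
```

{"op": "arm_command", "data": {
  "steps": [
    [[0.4,-0.3,0.2,0,0,0,0],[0.4,-0.5,0.4,0,0,0,0],[0.4,-0.6,0.5,0,0,0,0],[0.4,-0.6,0.5,0,0,0,0],[0.4,-0.6,0.5,0,0,0,0],[0.4,-0.5,0.5,0,0,0,0],[0.4,-0.44,0.38,0,0,0,0],[0.4,0,0,0,0,0,0]]
  ]
}}

```text
time_s: 13.7
eef_pos: [613.1, -50.2, 193.4]
ee_rot: [-0.001, -0.002, 1.0, 0.0]
force: [-0.5, -0.3, -1.9]
grip_width: 0.698
grip_force: 48.8
```

{"op": "arm_command", "data": {
  "steps": [
    [[0.4,0,0,0.5,0,0,0],[0.4,0,0,0.6,0,0,0],[0.4,0,0,0.6,0,0,0],[0.4,0,0,0.4,0,0,0],[0.4,0,0,0.2,0,0,0],[0.4,0,0,0.14,0,0,0],[0.4,0,0,0.04,0,0,0],[0.4,0,0,0,0,0,0]]
  ]
}}

```text
time_s: 14.7
eef_pos: [612.4, -52.5, 71.3]
ee_rot: [0.0, -0.001, 1.0, -0.0]
force: [0.2, 0.7, -1.3]
grip_width: 0.695
grip_force: 48.9
```

{"op": "arm_command", "data": {
  "steps": [
    [[0.4,0,0,0.05,0,0,0],[0.4,0,0,0.03,0,0,0],[0.4,0,0,0,0,0,0]]
  ]
}}

```text
time_s: 15.08
eef_pos: [612.1, -52.4, 66.7]
ee_rot: [-0.0, -0.001, 1.0, 0.0]
force: [0.0, 0.1, -1.2]
grip_width: 0.693
grip_force: 48.9
```

{"op": "arm_command", "data": {
  "steps": [
    [[0.4,0,0,0.03,0,0,0],[0.4,0,0,0,0,0,0]]
  ]
}}

```text
time_s: 15.32
eef_pos: [612.3, -52.5, 66.1]
ee_rot: [0.0, -0.001, 1.0, -0.0]
force: [-2.8, 0.1, 4.5]
grip_width: 0.695
grip_force: 49.4
```

{"op": "arm_command", "data": {
  "steps": [
    [[1,0,0,0,0,0,0],[1,0,0,0,0,0,0],[1,0,0,0,0,0,0],[1,0,0,0,0,0,0],[1,0,0,-0.4,0,0,0],[1,0,0,-0.6,0,0,0],[1,0,0,-0.7,0,0,0],[1,0,0,-0.5,0,0,0]]
  ]
}}

```text
time_s: 16.32
eef_pos: [612.4, -52.5, 176.9]
ee_rot: [0.001, -0.001, 1.0, -0.0]
force: [-0.1, 0.4, -0.3]
grip_width: 0.997
grip_force: 0.0
```

{"op": "arm_command", "data": {
  "steps": [
    [[1,0.4,0,0,0,0,0],[1,0.6,0,0,0,0,0],[1,0.7,-0.05,0,0,0,0],[1,0.7,-0.05,0,0,0,0],[1,0.6,0,0,0,0,0],[1,0.35,0,0,0,0,0],[1,0,0,0,0,0,-0.9],[1,0,0,0,0,0,-0.9]]
  ]
}}

```text
time_s: 17.32
eef_pos: [444.6, -57.7, 175.5]
ee_rot: [0.0, -0.137, 0.991, -0.0]
force: [0.3, -0.4, 0.6]
grip_width: 1.002
grip_force: 0.0
```

{"op": "arm_command", "data": {
  "steps": [
    [[1,0,0,0,0,0,-0.87],[1,0,0,0,0,0,0],[1,0,0,0,0,0,0]]
  ]
}}

```text
time_s: 17.7
eef_pos: [444.7, -57.7, 175.3]
ee_rot: [0.0, -0.198, 0.98, -0.0]
force: [-0.4, 0.5, 0.7]
grip_width: 0.997
grip_force: 0.0
```

```bash
python3 -c "
from h import *
go(444.5,-57.3,50,0.4)
im=capture('scene');cv2.imwrite('pics/s4.png',cv2.resize(im[150:370,180:440],None,fx=2.5,fy=2.5)[:,:,::-1])"
```

```text
pos [444.7 -57.7 175.3] shift [0.   0.01 2.51] turn [-0.    0.   -0.01] F [-0.4  0.5  0.7] w 0.997 0.0 17.7
```

View pics/s4.png

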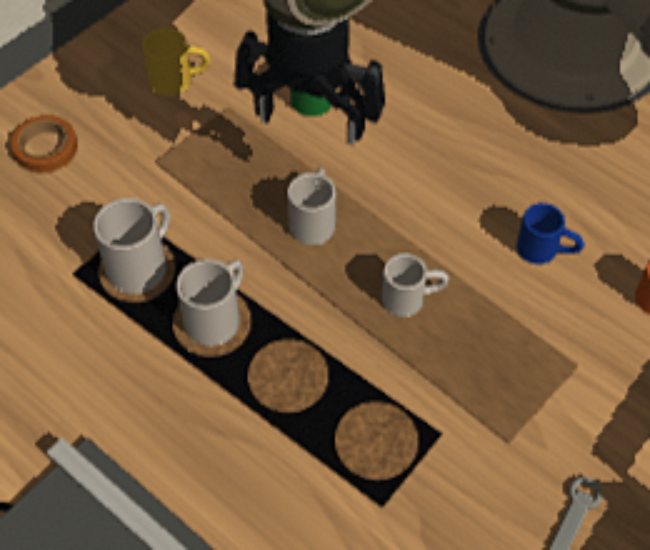

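The large mug is on pad 3 at (210,310) and centred. The gripper is over the small mug at (312,205).

{"op": "arm_command", "data": {
  "steps": [
    [[1,0,0,0.6,0,0,0],[1,0,0,0.6,0,0,0],[1,0,0,0.5,0,0,0],[1,0,0,0.5,0,0,0],[1,0,0,0.3,0,0,0],[1,0,0,0,0,0,0]]
  ]
}}

```text
time_s: 18.5
eef_pos: [444.2, -57.5, 49.7]
ee_rot: [-0.001, -0.199, 0.98, 0.001]
force: [0.3, -0.6, 0.2]
grip_width: 1.002
grip_force: 0.0
```

{"op": "arm_command", "data": {
  "steps": [
    [[0.3,0,0,0,0,0,0],[0.3,0,0,0,0,0,0],[0.3,0,0,0,0,0,0],[0.3,0,0,0,0,0,0],[0.3,0,0,0,0,0,0],[0.3,0,0,0,0,0,0],[0.3,0,0,0,0,0,0]]
  ]
}}

```text
time_s: 19.38
eef_pos: [445.1, -57.9, 51.3]
ee_rot: [0.001, -0.199, 0.98, -0.001]
force: [-2.3, 1.0, 6.4]
grip_width: 0.617
grip_force: 46.3
```

{"op": "arm_command", "data": {
  "steps": [
    [[0.3,0,0,-0.2,0,0,0],[0.3,0,0,-0.4,0,0,0],[0.3,0,0,-0.6,0,0,0],[0.3,0,0,-0.6,0,0,0],[0.3,0,0,-0.6,0,0,0.67],[0.3,0,0,0,0,0,0.67],[0.3,0,0,0,0,0,0.67],[0.3,0,0,0,0,0,0.67]]
  ]
}}

```text
time_s: 20.38
eef_pos: [444.6, -57.6, 171.0]
ee_rot: [0.0, 0.002, 1.0, -0.0]
force: [-0.1, 0.3, -1.2]
grip_width: 0.608
grip_force: 47.3
```

```bash
python3 -c "
from h import *
go(606.4,52.5,60,0)"
```

```text
pos [444.6 -57.6 171. ] shift [-3.23  2.21  2.22] turn [-0.    0.   -0.02] F [-0.1  0.3 -1.2] w 0.608 47.32998948544264 20.375
```

{"op": "arm_command", "data": {
  "steps": [
    [[0.3,-0.3,0.2,0,0,0,0],[0.3,-0.5,0.3,0,0,0,0],[0.3,-0.6,0.4,0,0,0,0],[0.3,-0.6,0.4,0,0,0,0],[0.3,-0.6,0.4,0,0,0,0],[0.3,-0.4,0.3,0,0,0,0],[0.3,-0.23,0.21,0,0,0,0],[0.3,0,0,0,0,0,0]]
  ]
}}

```text
time_s: 21.38
eef_pos: [606.3, 53.3, 170.6]
ee_rot: [0.0, -0.0, 1.0, -0.0]
force: [-0.2, -0.0, -1.0]
grip_width: 0.613
grip_force: 47.4
```

{"op": "arm_command", "data": {
  "steps": [
    [[0.3,0,0,0.5,0,0,0],[0.3,0,0,0.6,0,0,0],[0.3,0,0,0.5,0,0,0],[0.3,0,0,0.3,0,0,0],[0.3,0,0,0.2,0,0,0],[0.3,0,0,0.1,0,0,0],[0.3,0,0,0.04,0,0,0],[0.3,0,0,0,0,0,0]]
  ]
}}

```text
time_s: 22.38
eef_pos: [606.4, 52.8, 58.7]
ee_rot: [0.0, 0.0, 1.0, -0.0]
force: [0.8, 0.4, -1.3]
grip_width: 0.614
grip_force: 47.4
```

{"op": "arm_command", "data": {
  "steps": [
    [[0.3,0,0,0.03,0,0,0],[0.3,0,0,0,0,0,0]]
  ]
}}

```text
time_s: 22.62
eef_pos: [606.2, 52.8, 56.9]
ee_rot: [0.0, 0.0, 1.0, -0.0]
force: [-0.2, -0.8, -1.5]
grip_width: 0.611
grip_force: 47.4
```

{"op": "arm_command", "data": {
  "steps": [
    [[0.3,0,0,0.03,0,0,0],[0.3,0,0,0,0,0,0]]
  ]
}}

```text
time_s: 22.88
eef_pos: [606.4, 52.8, 56.4]
ee_rot: [0.0, 0.0, 1.0, -0.0]
force: [-3.9, 0.4, 7.0]
grip_width: 0.615
grip_force: 48.1
```

{"op": "arm_command", "data": {
  "steps": [
    [[0.9,0,0,0,0,0,0],[0.9,0,0,0,0,0,0],[0.9,0,0,0,0,0,0],[0.9,0,0,0,0,0,0],[0.9,0,0,-0.4,0,0,0],[0.9,0,0,-0.6,0,0,0],[0.9,0,0,-0.7,0,0,0],[0.9,0,0,-0.5,0,0,0]]
  ]
}}

```text
time_s: 23.88
eef_pos: [606.4, 52.8, 166.9]
ee_rot: [0.001, 0.0, 1.0, -0.0]
force: [0.3, -1.0, -0.2]
grip_width: 0.902
grip_force: 0.0
```

{"op": "arm_command", "data": {
  "steps": [
    [[0.9,0.4,0.06,0,0,0,0],[0.9,0.6,0.1,0,0,0,0],[0.9,0.7,0.1,0,0,0,0],[0.9,0.6,0.1,0,0,0,0],[0.9,0.5,0.1,0,0,0,0],[0.9,0.26,0.1,0,0,0,0],[0.9,0,0,0,0,0,0.8],[0.9,0,0,0,0,0,0.8]]
  ]
}}

```text
time_s: 24.88
eef_pos: [453.5, 80.9, 165.5]
ee_rot: [0.0, 0.122, 0.993, 0.0]
force: [-0.3, 0.4, 0.3]
grip_width: 0.9
grip_force: 0.0
```

{"op": "arm_command", "data": {
  "steps": [
    [[0.9,0,0,0,0,0,0.8],[0.9,0,0,0,0,0,0.8],[0.9,0,0,0,0,0,0.8],[0.9,0,0,0,0,0,0]]
  ]
}}

```text
time_s: 25.38
eef_pos: [453.5, 80.9, 165.3]
ee_rot: [0.0, 0.295, 0.955, 0.0]
force: [-0.2, -0.1, 1.3]
grip_width: 0.899
grip_force: 0.0
```

```bash
python3 -c "
from h import *
go(453.5,81,40,-0.6)
im=capture('scene');cv2.imwrite('pics/s5.png',cv2.resize(im[150:370,180:440],None,fx=2.5,fy=2.5)[:,:,::-1])"
```

```text
pos [453.5  80.9 165.3] shift [0.   0.   2.51] turn [0. 0. 0.] F [-0.2 -0.1  1.3] w 0.899 0.0 25.375
```

View pics/s5.png

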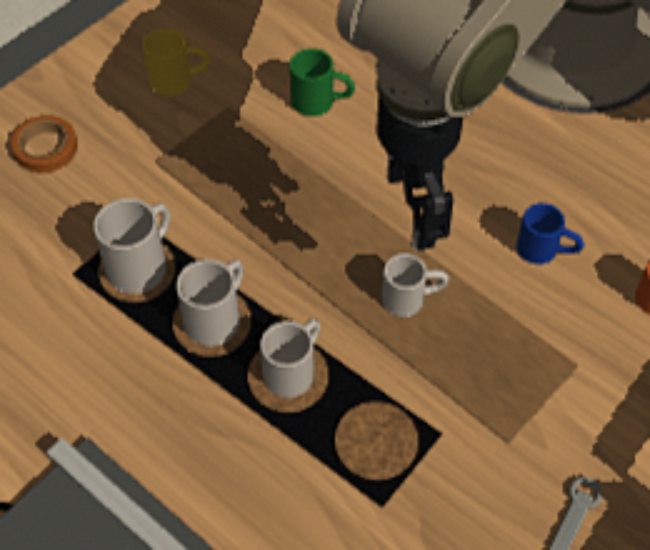

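The small mug is on pad 2 at (288,360). The gripper over the smallest mug (405,285) is aligned across its handle.

{"op": "arm_command", "data": {
  "steps": [
    [[0.9,0,0,0.6,0,0,0],[0.9,0,0,0.6,0,0,0],[0.9,0,0,0.5,0,0,0],[0.9,0,0,0.5,0,0,0],[0.9,0,0,0.3,0,0,0],[0.9,0,0,0,0,0,0]]
  ]
}}

```text
time_s: 26.18
eef_pos: [453.0, 80.8, 39.8]
ee_rot: [-0.001, 0.295, 0.955, -0.0]
force: [-0.3, -0.1, 0.4]
grip_width: 0.904
grip_force: 0.0
```

{"op": "arm_command", "data": {
  "steps": [
    [[0.2,0,0,0,0,0,0],[0.2,0,0,0,0,0,0],[0.2,0,0,0,0,0,0],[0.2,0,0,0,0,0,0],[0.2,0,0,0,0,0,0],[0.2,0,0,0,0,0,0],[0.2,0,0,0,0,0,0]]
  ]
}}

```text
time_s: 27.05
eef_pos: [453.8, 80.8, 41.4]
ee_rot: [0.001, 0.295, 0.955, 0.0]
force: [-1.7, -0.4, 6.6]
grip_width: 0.532
grip_force: 45.6
```

{"op": "arm_command", "data": {
  "steps": [
    [[0.2,0,0,-0.2,0,0,0],[0.2,0,0,-0.4,0,0,0],[0.2,0,0,-0.6,0,0,0],[0.2,0,0,-0.6,0,0,-0.8],[0.2,0,0,-0.6,0,0,-0.8],[0.2,0,0,0,0,0,-0.8],[0.2,0,0,0,0,0,-0.8],[0.2,0,0,0,0,0,-0.8]]
  ]
}}

```text
time_s: 28.05
eef_pos: [453.2, 80.9, 161.1]
ee_rot: [0.0, -0.002, 1.0, -0.0]
force: [-0.0, -0.5, -0.6]
grip_width: 0.529
grip_force: 46.1
```

```bash
python3 -c "
from h import *
go(603,168.5,50,0)"
```

```text
pos [453.2  80.9 161.1] shift [-3.    1.74  2.23] turn [-0.    0.01  0.03] F [-0.  -0.5 -0.6] w 0.529 46.11434988677502 28.05
```

{"op": "arm_command", "data": {
  "steps": [
    [[0.2,-0.3,0.2,0,0,0,0],[0.2,-0.5,0.3,0,0,0,0],[0.2,-0.6,0.3,0,0,0,0],[0.2,-0.6,0.3,0,0,0,0],[0.2,-0.5,0.3,0,0,0,0],[0.2,-0.3,0.2,0,0,0,0],[0.2,-0.2,0.14,0,0,0,0],[0.2,0,0,0,0,0,0]]
  ]
}}

```text
time_s: 29.05
eef_pos: [603.3, 168.1, 160.7]
ee_rot: [0.0, -0.0, 1.0, 0.0]
force: [0.3, -0.1, -0.0]
grip_width: 0.533
grip_force: 46.2
```

{"op": "arm_command", "data": {
  "steps": [
    [[0.2,0,0,0.5,0,0,0],[0.2,0,0,0.6,0,0,0],[0.2,0,0,0.5,0,0,0],[0.2,0,0,0.3,0,0,0],[0.2,0,0,0.2,0,0,0],[0.2,0,0,0.1,0,0,0],[0.2,0,0,0.04,0,0,0],[0.2,0,0,0,0,0,0]]
  ]
}}

```text
time_s: 30.05
eef_pos: [603.4, 167.8, 48.7]
ee_rot: [0.0, 0.0, 1.0, 0.0]
force: [-0.1, 0.7, -0.4]
grip_width: 0.53
grip_force: 46.1
```

{"op": "arm_command", "data": {
  "steps": [
    [[0.2,0,0,0.03,0,0,0],[0.2,0,0,0,0,0,0]]
  ]
}}

```text
time_s: 30.3
eef_pos: [603.3, 167.8, 46.9]
ee_rot: [0.0, 0.0, 1.0, 0.0]
force: [0.7, -0.5, -1.9]
grip_width: 0.532
grip_force: 46.2
```

{"op": "arm_command", "data": {
  "steps": [
    [[0.2,0,0,0.03,0,0,0],[0.2,0,0,0,0,0,0]]
  ]
}}

```text
time_s: 30.55
eef_pos: [603.5, 167.8, 46.5]
ee_rot: [0.0, 0.0, 1.0, -0.0]
force: [-4.4, -0.8, 8.4]
grip_width: 0.53
grip_force: 46.9
```

Contact again, so I'll release, rise, and back away to look.

{"op": "arm_command", "data": {
  "steps": [
    [[0.9,0,0,0,0,0,0],[0.9,0,0,0,0,0,0],[0.9,0,0,0,0,0,0],[0.9,0,0,0,0,0,0],[0.9,0,0,-0.4,0,0,0],[0.9,0,0,-0.7,0,0,0],[0.9,0,0,-0.8,0,0,0],[0.9,0,0,-0.8,0,0,0]]
  ]
}}

```text
time_s: 31.55
eef_pos: [603.1, 167.8, 181.5]
ee_rot: [-0.0, 0.0, 1.0, -0.0]
force: [-0.2, -0.9, -0.3]
grip_width: 0.901
grip_force: 0.0
```

{"op": "arm_command", "data": {
  "steps": [
    [[0.9,0.5,0,0,0,0,0],[0.9,0.7,0,0,0,0,0],[0.9,0.7,0,0,0,0,0],[0.9,0.7,0,0,0,0,0],[0.9,0.5,0,0,0,0,0],[0.9,0.3,0,0,0,0,0],[0.9,0,0,0,0,0,0],[0.9,0,0,0,0,0,0]]
  ]
}}

```text
time_s: 32.55
eef_pos: [433.9, 167.8, 180.4]
ee_rot: [0.0, 0.0, 1.0, 0.0]
force: [-0.5, 0.3, -0.2]
grip_width: 0.901
grip_force: 0.0
```

```bash
python3 -c "
from h import *
P=[(603,168.5),(606.4,52.5),(611.6,-52.4),(617,-161.7)]
a=capture('scene');b=capture('top')
a=cv2.resize(a[190:370,190:400],None,fx=2.5,fy=2.5);b=cv2.resize(b[165:255,235:400],None,fx=3.2,fy=3.2)
cv2.imwrite('pics/s6.png',np.vstack([a[:, :528] if a.shape[1]>=528 else cv2.copyMakeBorder(a,0,0,0,528-a.shape[1],0),b[:150,:528]])[:,:,::-1]);go(450,170,200)"
```

```text
pos [433.8 167.8 180.2] shift [-0.32  0.04 -0.4 ] turn [-0.  0. -0.] F [ 0.1  0.5 -0. ] w 0.899 0.0 32.65
```

View pics/s6.png

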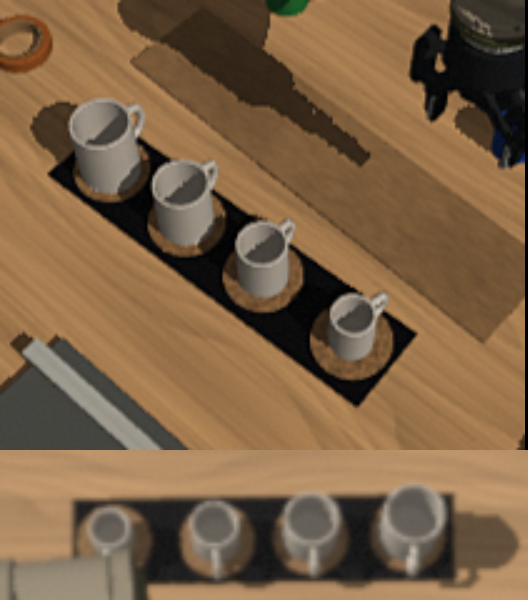

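All four mugs stand upright and centred on their pads, with the smallest at the press end (352,325) and the largest at the far end (105,145). The tape at (25,42) has not moved.

```bash
python3 -c "
from rig import *
print(finish_job())"
```

```text
the job is handed in; nothing more can be done
None
```

I handed the job in at about 33 s: the four mugs stand upright on the pads, smallest nearest the press to largest farthest, and the tape roll was not touched; the hand-in returned no verdict, but the last pictures showed every mug close to its pad's centre.

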